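Find the loose tap handle and take that tap out of service

TASK

One of the three tap handles on the bar has a worn pivot: rock the handles gently towards you and away from you to feel which one has play, without straining the sound ones. Leave the loose handle leaning away from you at the end of its play, and put the out-of-service marker's ring down over it so that the marker lies flat on the tap bar. Leave the cups, jugs and other things on the counter where they are.

Things in the scene. Friction and masses are not known exactly. Their poses are not given: they have to be found in the camera images.
- tap_bar: Steel tap block bolted to the counter. Origin: on the counter, z up, x towards the drip-tray side (away from the robot), y to the left. Block: x -110 to +100, y -200 to +200, flat top (deck) 100 high; a 12 high drip tray and three spouts lie beyond it on the +x side. Three lever handles stand on the deck in a row at x = +30 and y = +130 (left), 0 (mid), -130 (right).
- handle_left: The left handle: round wooden grip, 26 across at its thickest and 70 long, on a 12 mm thick steel stem. Origin: middle of the grip, 80 above the deck when upright; the grip's top is 35 above it; z points up along the handle. It pivots with the joint of the same side about an axis parallel to the bar's y, 15 below the deck.
- handle_mid: The mid handle: round wooden grip, 26 across at its thickest and 70 long, on a 12 mm thick steel stem. Origin: middle of the grip, 80 above the deck when upright; the grip's top is 35 above it; z points up along the handle. It pivots with the joint of the same side about an axis parallel to the bar's y, 15 below the deck.
- handle_right: The right handle: round wooden grip, 26 across at its thickest and 70 long, on a 12 mm thick steel stem. Origin: middle of the grip, 80 above the deck when upright; the grip's top is 35 above it; z points up along the handle. It pivots with the joint of the same side about an axis parallel to the bar's y, 15 below the deck.
- lever_left (a joint): Lean of the left handle, rad: 0 upright, positive = away from the robot (bar +x). A stiff seal holds it where it is left and takes about 1.5 N at the grip to move. A sound handle meets its stops within about 0.03 rad either way and then stands firm; the one loose handle rocks on to between 0.11 and 0.17 rad each way. Pushed harder than 25 N at any time, a tap breaks. The loose one differs from time to time.
- lever_mid (a joint): Lean of the mid handle, rad: 0 upright, positive = away from the robot (bar +x). A stiff seal holds it where it is left and takes about 1.5 N at the grip to move. A sound handle meets its stops within about 0.03 rad either way and then stands firm; the one loose handle rocks on to between 0.11 and 0.17 rad each way. Pushed harder than 25 N at any time, a tap breaks. The loose one differs from time to time.
- lever_right (a joint): Lean of the right handle, rad: 0 upright, positive = away from the robot (bar +x). A stiff seal holds it where it is left and takes about 1.5 N at the grip to move. A sound handle meets its stops within about 0.03 rad either way and then stands firm; the one loose handle rocks on to between 0.11 and 0.17 rad each way. Pushed harder than 25 N at any time, a tap breaks. The loose one differs from time to time.
- foot_left (a point): Point on the deck where the upright left handle comes out.
- foot_mid (a point): Point on the deck where the upright mid handle comes out.
- foot_right (a point): Point on the deck where the upright right handle comes out.
- marker: The out-of-service marker, 50 to 100 g, lying flat on the counter at the robot's right: an aluminium flat ring, 76 outside, 56 hole, 6 thick, on a flat 26 wide arm that carries an upright black fin to hold it by (30 long along x, 12 thick along y, from 6 to 52 above the underside). Origin: on its underside, x along the arm towards the ring, z up. Ring centre at x = +50, fin centre at x = -45.
- ring_centre (a point): Centre of the marker's ring, at its underside.
- fin_centre (a point): Centre of the marker's fin, 29 above the underside.
- espresso_cup: Bystander: white ceramic cup, 48 across, 45 high, standing on the tap bar's far edge between the left and middle handles (mm). Origin: centre of its underside.
- steel_jug: Bystander: steel milk jug, 80 across, 100 high (mm). Origin: centre of its underside.
- blue_jug: Bystander: blue milk jug, 76 across, 100 high (mm). Origin: centre of its underside.
- tamper: Bystander: dark steel tamper, 56 across, 80 high (mm). Origin: centre of its underside.
- filter_box: Bystander: red box, 70 x 110 x 60 high (mm). Origin: centre of its underside.
- bowl: Bystander: white bowl, 120 across, 50 high (mm). Origin: centre of its underside.
- spoon: Bystander: long spoon lying on the counter.
Things that resemble listed ones, but are neither listed nor needed, are in the scene too. Several things have the shape of the marker; the one meant has the colours described above.

How it is judged:
On the way, in this order (a step that is already met when the one before it is completed fails the run):
1. the loose handle has been rocked towards the robot (lean beyond -0.07 rad) (value of joint any of lever_left, lever_mid, lever_right below -0.07 rad), for 0.05 s.
2. then the loose handle has been pushed away from the robot (lean beyond +0.07 rad) (value of joint any of lever_left, lever_mid, lever_right above 0.07 rad), for 0.1 s.
At the end, for the whole second after the job is handed in: The loose handle leans away from the robot by more than 0.07 rad, the others by less than 0.05; the marker's ring is round that handle, its centre within 26 mm of the handle's foot, and the marker lies flat (within 0.06 rad, underside within 4 mm of the deck) and at rest on the tap bar (((value of joint lever_left above 0.07 rad and value of joint each of lever_mid, lever_right below 0.05 rad and horizontal distance between ring_centre and foot_left below 0.026 m and z of ring_centre in the frame of tap_bar between 0.096 and 0.104 m) or (value of joint lever_mid above 0.07 rad and value of joint each of lever_left, lever_right below 0.05 rad and horizontal distance between ring_centre and foot_mid below 0.026 m and z of ring_centre in the frame of tap_bar between 0.096 and 0.104 m) or (value of joint lever_right above 0.07 rad and value of joint each of lever_left, lever_mid below 0.05 rad and horizontal distance between ring_centre and foot_right below 0.026 m and z of ring_centre in the frame of tap_bar between 0.096 and 0.104 m)) and angle between marker's own z axis and vertical below 0.06 rad and contact force between marker and tap_bar above 0.2 N and linear speed of marker below 0.02 m/s); the robot touches nothing.
It fails at once if the robot presses on a tap handle with more than 25 N (contact force between any of the fingers, the arm and handle_left above 25 N or contact force between any of the fingers, the arm and handle_mid above 25 N or contact force between any of the fingers, the arm and handle_right above 25 N).
It fails at once if a bystander is moved more than 30 mm (distance of any of espresso_cup, steel_jug, blue_jug, tamper, filter_box, bowl, spoon from where it was at the start of the episode above 0.03 m).
It also fails if it takes over 72 s, if anything falls off the work surface, if the arm or the gripper's body presses on something with over 40 N, if the wrist force passes 120 N, or if a joint passes its speed limit or range.

ROBOT

A 6-joint arm with a two-finger parallel gripper is mounted at the origin on the work surface. World frame = base frame: x ahead of the robot, y to its left, z up, the work surface at z = 0. Lengths are in m, angles in rad, forces in N, time in s.
With the tool pointing down it reaches from about 0.35 to 0.775 m from the base axis. Payload 5.5 kg.
Tool frame: the origin (TCP) lies at the very end of the fingers, on their centre line; the grasp point (between the pads) lies 19 mm behind it (env.grip_depth is the distance from the TCP to the grasp point, in m); z points along the fingers, y is the direction in which the jaws open and shut (so a half turn about z gives the same grasp; the last joint's range is limited). The gripper opens to 85 mm and grips with 20 to 120 N. Pads are 22 mm wide; open, the fingers measure 114 mm over their backs; the gripper's body (76 mm by 85 mm) begins 54 mm behind the grasp point. The pads swing forward as they close: fully open they stand 13 mm farther back than shut.
Start: joints at [0.979, 0.313, 0.046, 1.304, 0, 1.431], TCP at [0.251, 0.517, 0.231] pointing down, gripper open.
Joint ranges: [-2.76, 2.76], [-0.86, 1.69], [-1.03, 1.26], [-2.2, 2.34], [-1.47, 1.5], [-3.14, 3.14]. Speed limits (rad/s): [2.57, 2.57, 3.14, 3.14, 3.14, 3.14].

INTERFACE

Orientations are given as a unit quaternion [w, x, y, z].
In Python, from workcell import env gives the robot as it stands.
- The arm moves only by the tool step_arm, never from a script. Its argument "series" is a list of rows, each a list of 3 entries, a list of its own where there are three numbers: the shift along the world's x, y, z in cm, then the turn about the world's z in rad, then the closure in counts, from 0 (fully open) to 255 (shut). A call has 1 to 5 rows; each row is the pose to reach, as a shift and turn from the pose measured when the call began; what a row does not reach only later rows make up. A row lasts 1/8 s, in which the tool goes at most 62.5 mm and 10.7 degrees, less where a joint would pass 70% of its speed; a pose out of reach is approached as far as the arm can. A call with a gripper value outside its range is refused whole. The fingers move at their own pace and stop on an object; "newtons" is the grip in N (left out, the last holds). Time passes only in rows, so rows that repeat a pose let the fingers close. It gives the time, the measured TCP pose, the force and the opening at its end, in the units of the state.
- env.get_state(): the state, without advancing time (a new reading comes with each control period).
- env.read_camera(name): name is "scene" or "side" or "wrist"; returns a dict with "frame" (420x560x3 uint8, red, green, blue), "vertical_fov" (degrees; the focal length in pixels is half the picture's height over the tangent of half this angle, whatever the lens; pixels are square), "cx", "cy" (the principal point, pixels), "camera_from_world" (4x4, takes a point from world to camera coordinates). Camera axes: x right, y down, z forward; pixel columns grow to the right and rows downward; lengths in m; the calibration is good to about 2 mm. A picture is of the moment at which its call begins. There is no depth.
- env.hand_in(): hands the job in, once; it reports no verdict.
The state is a dict: "clock": time; "joint_pos": joint angles; "qvel": joint speeds; "tau": joint torques, N m; "tcp_pos": TCP position; "orientation": TCP orientation; "wrist_force": force on the tool from outside, world axes, zero at the start; "ft_torque": the same for the moment, N m; "finger_gap": finger opening in m.
Only numpy, scipy, OpenCV 4.12 (cv2) and the standard library are available. Lean on these libraries where they do the work, as an engineer would, in place of code of your own. Each camera call takes 0.05 s, during which the arm holds its last target.

## Working session

There is one attempt and no reset: what is moved stays moved. The work goes in short steps, Python scripts to look and compute and a tool call to move; the robot and the scene stay as the last step left them, time stands still between calls to the robot, and variables do not carry over. Pictures are saved under pics/ and viewed, and the job is handed in when it is done.

Besides the shell and the picture viewer there is one more tool, called as name([rows], argument=value, ...), one row to a line, values as JSON. step_arm: Moves the arm, as the interface text tells. Its arguments: {"type":"object","properties":{"series":{"type":"array"},"newtons":{"type":"number"}},"required":["series"]}

```bash
ls; mkdir -p pics; cat > h.py <<'E'
import numpy as np, cv2
from workcell import env
def cam(n,save=None):
    c=env.read_camera(n)
    if save: cv2.imwrite('pics/'+save,c['frame'][:,:,::-1])
    return c
def ray(c,u,v):
    f=c['frame'].shape[0]/2/np.tan(np.radians(c['vertical_fov'])/2)
    T=np.linalg.inv(np.array(c['camera_from_world']))
    d=T[:3,:3]@np.array([(u-c['cx'])/f,(v-c['cy'])/f,1]); return T[:3,3],d/np.linalg.norm(d)
def onz(c,u,v,z):
    o,d=ray(c,u,v); return o+d*(z-o[2])/d[2]
def tri(*obs):
    A=0;b=0;R=[ray(*x) for x in obs]
    for o,d in R:
        P=np.eye(3)-np.outer(d,d);A=A+P;b=b+P@o
    p=np.linalg.solve(A,b); return p,[np.linalg.norm((np.eye(3)-np.outer(d,d))@(p-o)) for o,d in R]
def proj(c,p):
    f=c['frame'].shape[0]/2/np.tan(np.radians(c['vertical_fov'])/2)
    q=np.array(c['camera_from_world'])@np.append(p,1); return q[0]/q[2]*f+c['cx'],q[1]/q[2]*f+c['cy']
E
python3 - <<'E'
from h import *
print(env.get_state())
import pickle
d={}
for n in('scene','side','wrist'):
    d[n]=cam(n,n+'0.png'); T=np.linalg.inv(d[n]['camera_from_world']); print(n,T[:3,3].round(3),T[:3,2].round(2),d[n]['vertical_fov'])
pickle.dump(d,open('c0.pkl','wb'))
E
```

```text
pics
{'clock': 0.0, 'joint_pos': array([9.79405964e-01, 3.14033198e-01, 4.49623565e-02, 1.30358702e+00,
       2.34648224e-05, 1.43121572e+00]), 'qvel': array([ 3.12686386e-04, -2.37457483e-05,  9.27352427e-04, -8.94698019e-04,
       -1.38679864e-04, -1.01058693e-03]), 'tau': array([ 5.59513428e-04, -4.80630434e+01,  2.98532510e+01,  1.93664973e-02,
       -5.95163829e-05,  7.33543658e-06]), 'tcp_pos': array([0.2507454 , 0.51687762, 0.23038341]), 'orientation': array([-3.43616788e-04,  2.23988252e-01,  9.74591400e-01, -8.65098576e-04]), 'wrist_force': array([-0.07914314, -0.20233747,  0.94406342]), 'ft_torque': array([-0.00311453, -0.0164654 , -0.04529566]), 'finger_gap': 0.0852644732775296}
scene [1.606 0.045 0.92 ] [-0.82 -0.07 -0.57] 47.914293553137256
side [ 0.053 -0.975  1.085] [ 0.33  0.65 -0.68] 50.16212577546388
wrist [0.185 0.549 0.374] [ 0.26 -0.13 -0.96] 68.12820771106051
```

View pics/scene0.png

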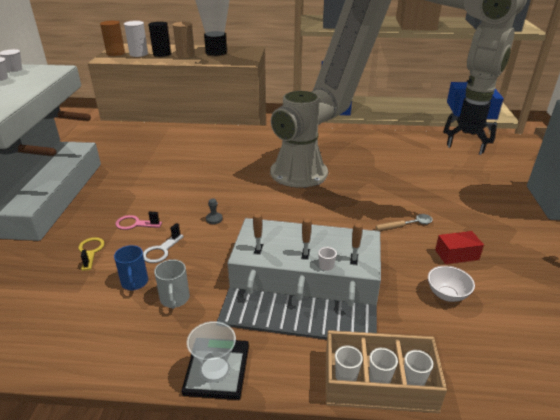

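View pics/side0.png

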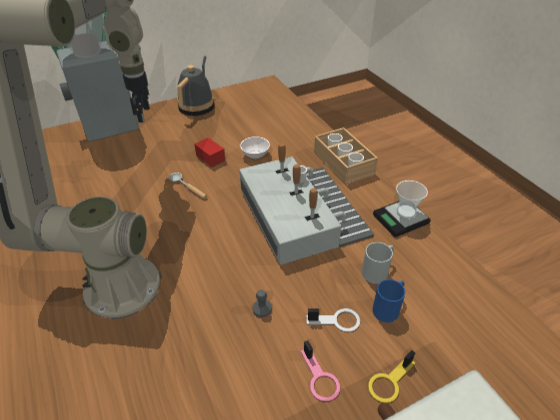

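View pics/wrist0.png

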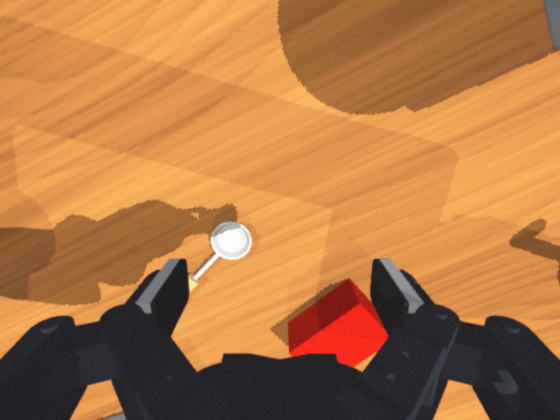

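The pictures show three marker-shaped things. In the side view the silver one has its ring at (347,320) and fin at (313,315), the pink one is at (324,385), and the yellow one is at (383,387). The silver (aluminium) one with the black fin matches the description. I'll check it in a close crop and look at the handles too.

```bash
python3 - <<'E'
import pickle,cv2,numpy as np
d=pickle.load(open('c0.pkl','rb'))
def crop(n,x0,y0,w,h,s): return cv2.resize(d[n]['frame'][y0:y0+h,x0:x0+w,::-1],None,fx=s,fy=s,interpolation=cv2.INTER_CUBIC)
a=crop('side',290,290,80,60,5);b=crop('scene',130,215,80,60,5)
cv2.imwrite('pics/mk.png',np.hstack([a,b]))
a=crop('side',235,130,140,130,5);cv2.imwrite('pics/hs.png',cv2.resize(a,(640,594)))
a=crop('scene',220,205,170,125,4);cv2.imwrite('pics/hc.png',a)
E
```

```text
(no output)
```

View pics/mk.png

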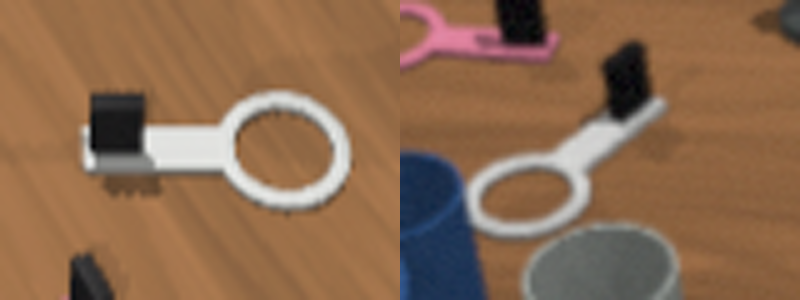

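View pics/hs.png

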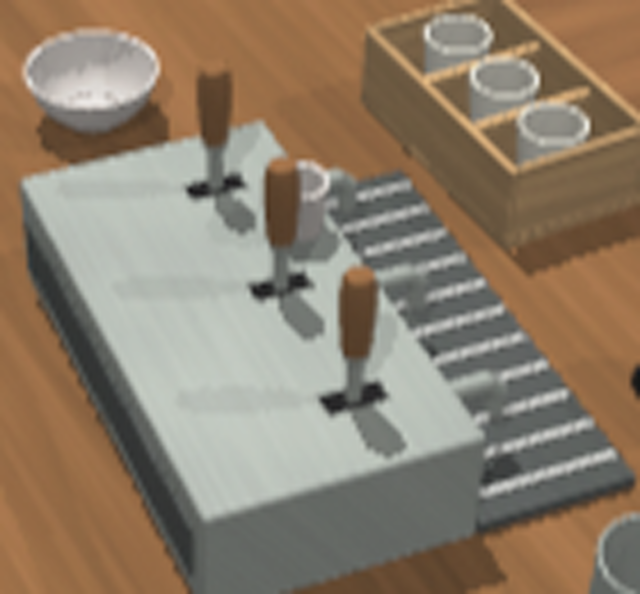

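View pics/hc.png

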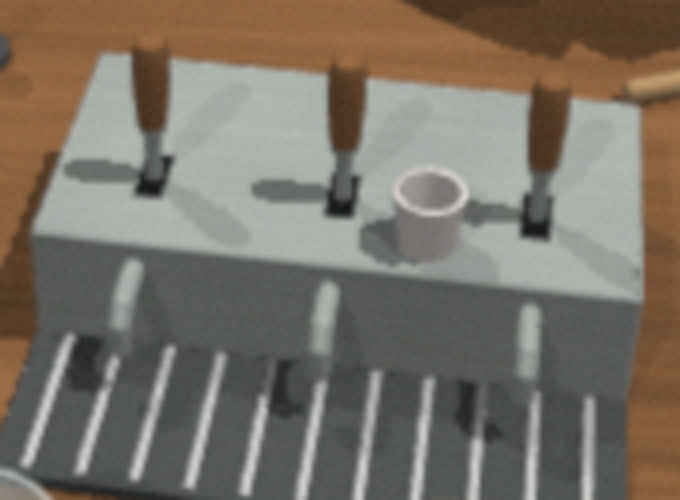

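The crop shows a silver flat ring and arm with a black fin, so that is the marker. Next I'll triangulate the feet, grip tops, fin and ring.

```bash
python3 - <<'E'
import pickle
from h import *
d=pickle.load(open('c0.pkl','rb'));s,c=d['side'],d['scene']
S=lambda x,y:(s,235+x/4.571,130+y/4.571)
C=lambda x,y:(c,220+x/4,205+y/4)
M=lambda x,y:(s,290+x/5,290+y/5)
N=lambda x,y:(c,130+(x-400)/5,215+y/5)
def p(n,*o):
    a,e=tri(*o);print(n,a.round(4),np.round(e,4));return a
p('footL',S(215,187),C(537,216));p('footM',S(281,287),C(342,196));p('footR',S(353,398),C(154,176))
p('topL',S(215,70),C(551,80));p('topM',S(282,163),C(348,60));p('topR',S(359,272),C(151,42))
p('ringc',M(284,150),N(529,193));p('fintop',M(118,100),N(627,47))
p('deck corner rear R',S(205,520),C(102,54));p('deck front R',S(480,440),C(36,237));p('deck rear L',S(22,182),C(640,104))
p('deckfront L',S(263,122),C(642,300))
print(onz(*M(284,150),.003),onz(*N(529,193),.003))
# cup
p('cup rim',S(308,172),C(430,192))
E
```

```text
footL [0.6276 0.1719 0.0977] [0.0022 0.0022]
footM [0.6164 0.0415 0.0974] [0.002 0.002]
footR [ 0.6045 -0.0875  0.0972] [0.0016 0.0016]
topL [0.6273 0.1701 0.2095] [0.0025 0.0025]
topM [0.6161 0.0421 0.211 ] [0.0012 0.0012]
topR [ 0.6051 -0.0863  0.2106] [0.001 0.001]
ringc [ 0.5346 -0.4119  0.0012] [0.0028 0.0028]
fintop [ 0.449  -0.3679  0.0505] [0.0034 0.0034]
deck corner rear R [ 0.4609 -0.1428  0.0952] [0.0013 0.0013]
deck front R [ 0.6653 -0.1591  0.0905] [0.0007 0.0007]
deck rear L [0.4962 0.2519 0.0959] [0.0037 0.0037]
deckfront L [0.7028 0.2337 0.0958] [0.0025 0.0025]
[ 0.53497755 -0.41543294  0.003     ] [ 0.53461312 -0.40895335  0.003     ]
cup rim [0.6688 0.0975 0.1479] [0.0019 0.0019]
```

Bar yaw is about -0.089 rad. The handle feet are at (.628,.172), (.616,.042) and (.605,-.087), with tops at z of about .213. I'll go above the left handle with the jaws along the bar's x, straddling it partly closed.

step_arm([
  [[6,-5.5,5],-0.18,110],
  [[12,-11,7],-0.36,110],
  [[18,-16.5,7],-0.54,110],
  [[22,-20,7],-0.72,110],
  [[25,-23,7],-0.9,110],
], newtons=20)

```text
clock: 0.78
tcp_pos: [0.4727, 0.3132, 0.299]
orientation: [-0.0, 0.628, 0.778, -0.0]
wrist_force: [1.0, 0.9, 0.1]
finger_gap: 0.0487
```

step_arm([
  [[5,-5,0],-0.15,110],
  [[10,-10,0],-0.3,110],
  [[15.5,-14.1,-1],-0.3,110],
  [[15.5,-14.1,-3],-0.3,110],
  [[15.5,-14.1,-3],-0.3,110],
])

```text
clock: 1.4
tcp_pos: [0.6279, 0.1701, 0.2656]
orientation: [-0.002, 0.738, 0.675, -0.002]
wrist_force: [-0.4, 0.3, -0.4]
finger_gap: 0.0487
```

```bash
python3 - <<'E'
from h import *
s=env.get_state();print(s['tcp_pos'],s['orientation'],s['wrist_force'])
cam('wrist','w1.png');cam('scene','s1.png')
E
```

```text
[0.62788594 0.17014778 0.26564363] [-0.00199833  0.73817358  0.6746035  -0.00242669] [-0.36032789  0.27306874 -0.4479752 ]
```

View pics/w1.png

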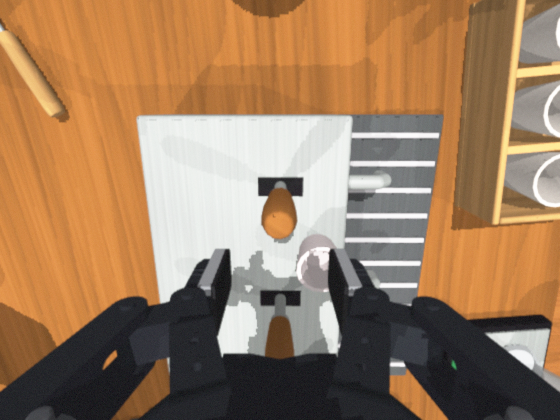

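View pics/s1.png

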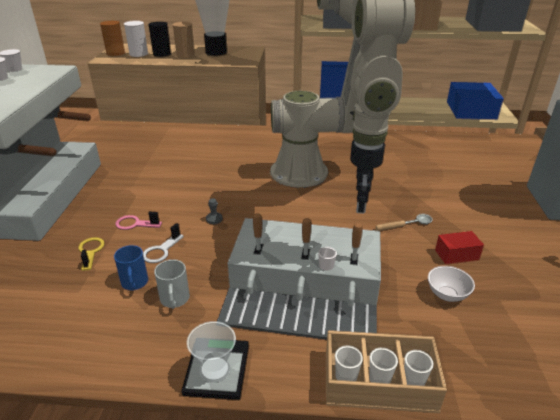

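```bash
python3 - <<'E'
from h import *
c=cam('wrist')
for p in [(.6276,.1719,.1),(.6276,.172,.215),(.6164,.0415,.1),(.6164,.0415,.215),(.6045,-.0875,.1)]: print(p,proj(c,p))
print(tuple(onz(c,280,187,.1)),onz(c,280,298,.1),onz(c,282,228,.213),np.linalg.inv(c['camera_from_world'])[:3,3])
E
```

```text
(0.6276, 0.1719, 0.1) (np.float64(280.7305952229331), np.float64(185.9693511222485))
(0.6276, 0.172, 0.215) (np.float64(280.78549024721843), np.float64(225.05007211749341))
(0.6164, 0.0415, 0.1) (np.float64(280.7796905900508), np.float64(296.69992642061584))
(0.6164, 0.0415, 0.215) (np.float64(280.8587850567533), np.float64(379.11844699162964))
(0.6045, -0.0875, 0.1) (np.float64(280.1770386988069), np.float64(385.4282342566314))
(np.float64(0.62675536777384), np.float64(0.17087866568343107), np.float64(0.10000000000000003)) [0.61535556 0.03986179 0.1       ] [0.62818052 0.16903878 0.213     ] [0.63382393 0.24544104 0.41207233]
```

The third view agrees to about 1 mm: projecting my triangulated points into the wrist view lands on the slots at (280,187) and (280,298). Lowering around the left handle.

step_arm([
  [[0,0.1,-4],0,110],
  [[0,0.1,-8],0,110],
  [[0,0.1,-10],0,110],
  [[-0.5,0.15,-10],0,110],
  [[-0.5,0.15,-10],0,110],
])

```text
clock: 2.17
tcp_pos: [0.622, 0.1754, 0.1718]
orientation: [-0.0, 0.736, 0.677, 0.001]
wrist_force: [-0.4, 0.5, -0.2]
finger_gap: 0.0486
```

step_arm([
  [[-0.2,0,0],0,110],
  [[-0.4,0,0],0,110],
  [[-0.4,0,0],0,110],
])

```text
clock: 2.55
tcp_pos: [0.6181, 0.1754, 0.1723]
orientation: [0.0, 0.736, 0.677, 0.001]
wrist_force: [-0.3, 0.1, 0.0]
finger_gap: 0.0483
```

step_arm([
  [[-0.2,0,0],0,110],
  [[-0.2,0,0],0,110],
])

```text
clock: 2.8
tcp_pos: [0.6161, 0.1753, 0.1724]
orientation: [0.0, 0.736, 0.677, 0.001]
wrist_force: [0.4, -0.3, 0.3]
finger_gap: 0.0485
```

step_arm([
  [[-0.15,0,0],0,110],
  [[-0.15,0,0],0,110],
])

```text
clock: 3.05
tcp_pos: [0.615, 0.1754, 0.1725]
orientation: [0.0, 0.736, 0.677, 0.002]
wrist_force: [1.8, 1.2, 0.1]
finger_gap: 0.0484
```

step_arm([
  [[-0.15,0,0],0,110],
  [[-0.15,0,0],0,110],
])

```text
clock: 3.3
tcp_pos: [0.6145, 0.1754, 0.1725]
orientation: [0.001, 0.736, 0.676, 0.002]
wrist_force: [4.8, 0.7, -2.4]
finger_gap: 0.0483
```

step_arm([
  [[-0.2,0,0],0,110],
  [[-0.2,0,0],0,110],
])

```text
clock: 3.55
tcp_pos: [0.6143, 0.1755, 0.1725]
orientation: [0.002, 0.736, 0.676, 0.004]
wrist_force: [8.7, 0.8, -3.3]
finger_gap: 0.0488
```

The left handle stops firm: 8.7 N and hardly any travel, so it is sound. On to the middle one.

step_arm([
  [[1.2,0,0],0,110],
  [[1.3,0,4],0,110],
  [[1.3,0,8.5],0,110],
  [[1.2,-3,9],0,110],
  [[0.8,-8,9],0,110],
])

```text
clock: 4.18
tcp_pos: [0.6228, 0.0959, 0.2634]
orientation: [0.002, 0.735, 0.678, 0.004]
wrist_force: [0.4, -0.8, -0.2]
finger_gap: 0.0485
```

step_arm([
  [[-0.6,-5.4,0],-0.01,110],
  [[-0.6,-5.4,0],-0.01,110],
  [[-0.6,-5.4,-4],-0.01,110],
  [[-0.6,-5.4,-9],-0.01,110],
  [[-1.2,-5.4,-9.2],-0.01,110],
])

```text
clock: 4.8
tcp_pos: [0.6076, 0.0428, 0.1672]
orientation: [-0.001, 0.739, 0.674, 0.001]
wrist_force: [-0.8, -0.1, 0.6]
finger_gap: 0.0486
```

step_arm([
  [[-0.2,0,0],0,110],
  [[-0.3,0,0],0,110],
  [[-0.3,0,0],0,110],
])

```text
clock: 5.18
tcp_pos: [0.6056, 0.0429, 0.1691]
orientation: [0.0, 0.739, 0.674, 0.002]
wrist_force: [0.8, 0.5, 0.2]
finger_gap: 0.0486
```

step_arm([
  [[-0.2,0,0],0,110],
  [[-0.2,0,0],0,110],
])

```text
clock: 5.42
tcp_pos: [0.6042, 0.0429, 0.1699]
orientation: [0.001, 0.739, 0.674, 0.003]
wrist_force: [0.8, -0.2, 1.1]
finger_gap: 0.0485
```

step_arm([
  [[-0.2,0,0],0,110],
  [[-0.2,0,0],0,110],
])

```text
clock: 5.68
tcp_pos: [0.6023, 0.0429, 0.1701]
orientation: [0.001, 0.739, 0.674, 0.003]
wrist_force: [1.0, 1.2, -0.1]
finger_gap: 0.0489
```

step_arm([
  [[-0.2,0,0],0,110],
  [[-0.2,0,0],0,110],
])

```text
clock: 5.92
tcp_pos: [0.6002, 0.043, 0.1702]
orientation: [0.001, 0.739, 0.674, 0.003]
wrist_force: [1.3, 0.3, 0.2]
finger_gap: 0.0486
```

step_arm([
  [[-0.2,0,0],0,110],
  [[-0.2,0,0],0,110],
])

```text
clock: 6.18
tcp_pos: [0.598, 0.043, 0.1702]
orientation: [0.001, 0.739, 0.674, 0.003]
wrist_force: [0.6, 0.4, 0.7]
finger_gap: 0.0483
```

step_arm([
  [[-0.2,0,0],0,110],
  [[-0.2,0,0],0,110],
])

```text
clock: 6.42
tcp_pos: [0.5957, 0.043, 0.1702]
orientation: [0.001, 0.739, 0.674, 0.003]
wrist_force: [1.0, 0.2, 0.3]
finger_gap: 0.0485
```

step_arm([
  [[-0.2,0,0],0,110],
  [[-0.2,0,0],0,110],
])

```text
clock: 6.68
tcp_pos: [0.5934, 0.0429, 0.1702]
orientation: [0.001, 0.739, 0.674, 0.003]
wrist_force: [0.5, 1.1, 0.1]
finger_gap: 0.0483
```

```bash
python3 - <<'E'
from h import *
c=cam('side');f=c['frame'][130:260,235:375,::-1]
cv2.imwrite('pics/s2.png',cv2.resize(f,(640,594),interpolation=cv2.INTER_CUBIC))
c=cam('scene');f=c['frame'][205:330,220:390,::-1]
cv2.imwrite('pics/c2.png',cv2.resize(f,None,fx=4,fy=4,interpolation=cv2.INTER_CUBIC))
E
```

```text
(no output)
```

View pics/s2.png

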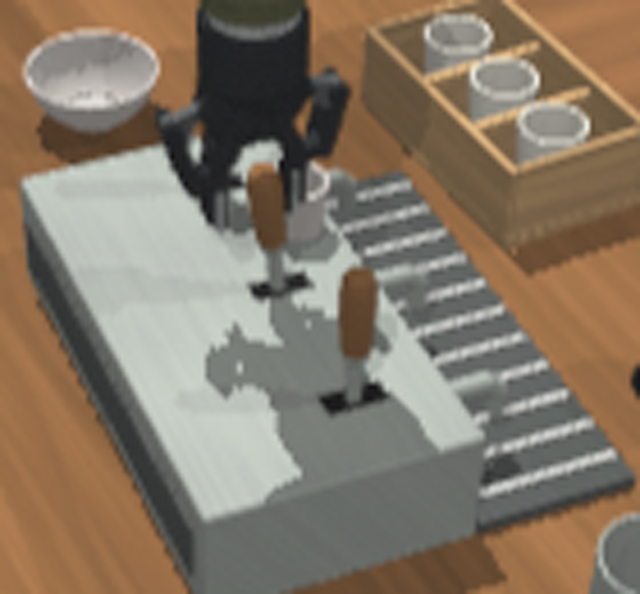

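```bash
python3 - <<'E'
from h import *
s=cam('side')
# plane through handle mid: y bar axis normal; intersect side ray of top with plane
n=np.array([.0886,.996,0]);p0=np.array([.6164,.0415,0])
for x,y in[(282,163),(265,168)]:
    o,d=ray(s,235+x/4.571,130+y/4.571);print(o+d*((p0-o)@n)/(d@n))
E
```

```text
[0.61675869 0.04146809 0.21015762]
[0.60380998 0.04261996 0.20948008]
```

View pics/c2.png

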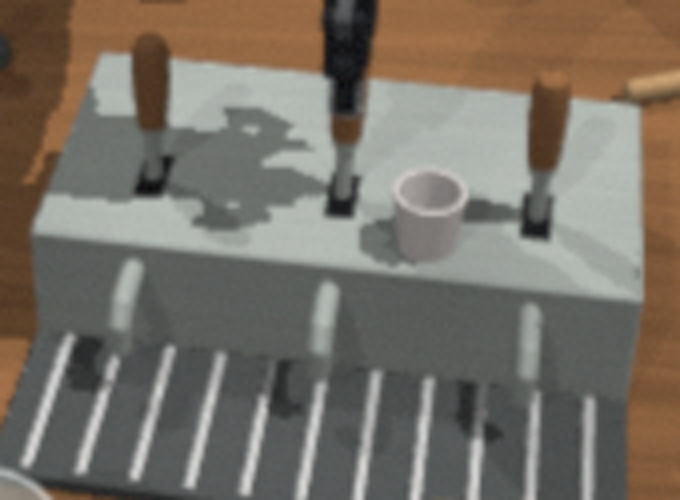

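The middle handle is leaning towards the robot by about 0.10 rad under only about 1 N (its top moved from 282 to 265 px in the side crop). It is the loose one. Pushing it away now.

step_arm([
  [[1,-0.1,0],0,110],
  [[2,-0.2,0],0,110],
  [[2.4,-0.2,0],0,110],
  [[2.8,-0.2,0],0,110],
])

```text
clock: 7.32
tcp_pos: [0.6214, 0.0407, 0.1698]
orientation: [0.0, 0.739, 0.674, 0.002]
wrist_force: [-2.2, -0.8, 0.3]
finger_gap: 0.0488
```

step_arm([
  [[0.3,0,0],0,110],
  [[0.6,0,0],0,110],
  [[0.8,0,0],0,110],
  [[0.8,0,0],0,110],
])

```text
clock: 7.82
tcp_pos: [0.6296, 0.0408, 0.1698]
orientation: [0.0, 0.739, 0.674, 0.002]
wrist_force: [-0.3, -0.0, 0.4]
finger_gap: 0.0483
```

step_arm([
  [[0.2,0,0],0,110],
  [[0.3,0,0],0,110],
  [[0.3,0,0],0,110],
])

```text
clock: 8.2
tcp_pos: [0.6328, 0.0407, 0.1698]
orientation: [0.0, 0.739, 0.674, 0.002]
wrist_force: [-1.3, -0.6, 0.1]
finger_gap: 0.0486
```

step_arm([
  [[0.2,0,0],0,110],
  [[0.4,0,0],0,110],
  [[0.4,0,0],0,110],
])

```text
clock: 8.57
tcp_pos: [0.6371, 0.0408, 0.1698]
orientation: [0.001, 0.739, 0.674, 0.002]
wrist_force: [-1.5, -1.2, -0.4]
finger_gap: 0.0488
```

step_arm([
  [[0.2,0,0],0,110],
  [[0.2,0,0],0,110],
])

```text
clock: 8.82
tcp_pos: [0.6393, 0.0408, 0.1697]
orientation: [0.001, 0.739, 0.674, 0.003]
wrist_force: [-0.7, -0.2, -0.4]
finger_gap: 0.0487
```

step_arm([
  [[0.2,0,0],0,110],
  [[0.2,0,0],0,110],
])

```text
clock: 9.07
tcp_pos: [0.6407, 0.0408, 0.1696]
orientation: [0.0, 0.739, 0.674, 0.002]
wrist_force: [-4.1, -0.7, 0.9]
finger_gap: 0.0485
```

step_arm([
  [[0.2,0,0],0,110],
  [[0.2,0,0],0,110],
])

```text
clock: 9.32
tcp_pos: [0.6411, 0.0407, 0.1695]
orientation: [-0.001, 0.739, 0.674, 0.001]
wrist_force: [-7.3, -1.8, 3.4]
finger_gap: 0.0482
```

The handle is at its far stop (7 N). Backing off, lifting, and going to the marker.

step_arm([
  [[-1.0,0,0],0,110],
  [[-1.2,0,4],0.0,110],
  [[-1.4,0,9.5],0.0,110],
  [[-4,-4,10],0.18,60],
  [[-7,-9,10],0.36,0],
])

```text
clock: 9.95
tcp_pos: [0.572, -0.0495, 0.271]
orientation: [0.001, 0.603, 0.798, 0.002]
wrist_force: [-0.0, -0.4, -0.7]
finger_gap: 0.0809
```

```bash
python3 - <<'E'
from h import *
s=env.get_state();o=s['orientation'];print(s['tcp_pos'],2*np.arctan2(o[2],o[1])-np.pi/2)
c=cam('side');f=c['frame'][130:260,235:375,::-1]
cv2.imwrite('pics/s3.png',cv2.resize(f,(640,594),interpolation=cv2.INTER_CUBIC))
E
```

```text
[ 0.5720495  -0.04946379  0.2709722 ] 0.2774341356279819
```

View pics/s3.png

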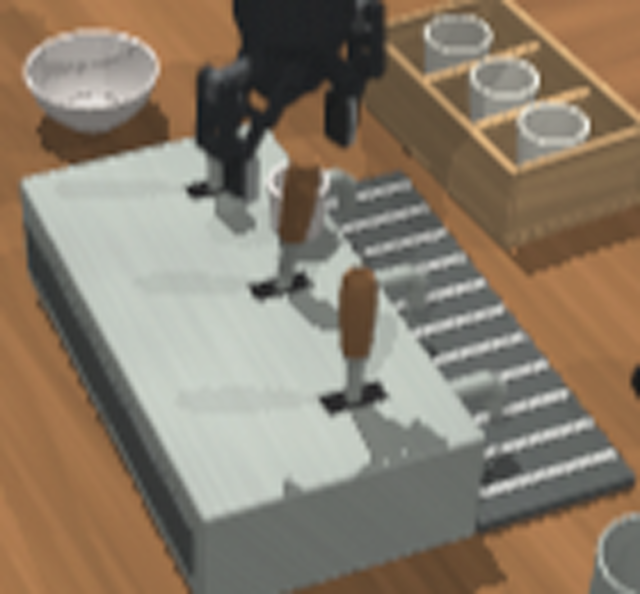

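The middle handle now leans away, with its top at (302,168) in the crop. Moving over the marker's fin.

step_arm([
  [[-2,-6,0],0.18,0],
  [[-4,-12,0],0.36,0],
  [[-7,-17.5,0],0.54,0],
  [[-10,-23,0],0.72,0],
  [[-12,-28,0],0.82,0],
])

```text
clock: 10.62
tcp_pos: [0.4558, -0.3179, 0.271]
orientation: [0.002, 0.23, 0.973, -0.001]
wrist_force: [0.4, -0.0, -0.1]
finger_gap: 0.0855
```

step_arm([
  [[0,-3,0],0,0],
  [[0,-3,0],0,0],
  [[0,-3,0],0,0],
])

```text
clock: 11.0
tcp_pos: [0.4559, -0.3475, 0.271]
orientation: [0.002, 0.23, 0.973, -0.001]
wrist_force: [-0.3, -0.8, -0.1]
finger_gap: 0.0855
```

```bash
python3 - <<'E'
from h import *
s=env.get_state();o=s['orientation'];print(s['tcp_pos'],2*np.arctan2(o[2],o[1])-np.pi/2)
c=cam('wrist','w3.png')
print(proj(c,(.449,-.368,.05)),proj(c,(.5346,-.412,.003)))
import pickle;pickle.dump(c,open('w3.pkl','wb'))
E
```

```text
[ 0.45587641 -0.34747601  0.27099945] 1.1062156221150028
(np.float64(261.8383432245034), np.float64(177.83363965902655)) (np.float64(264.1099073354165), np.float64(237.0993203352709))
```

View pics/w3.png

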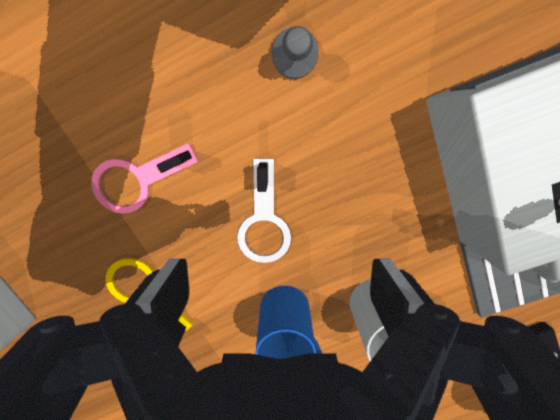

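The silver marker's fin is at (262,178) and its ring at (264,238), matching the prediction. The blue jug is at (286,330) and the steel jug at (370,310). Next I'll refine the pose by colour mask and check the finger clearance to the jugs.

```bash
python3 - <<'E'
from h import *
import pickle
c=pickle.load(open('w3.pkl','rb'));f=c['frame'];hsv=cv2.cvtColor(f,cv2.COLOR_RGB2HSV)
m=((hsv[...,1]<50)&(hsv[...,2]>190)).astype(np.uint8);roi=np.zeros_like(m);roi[150:270,225:300]=1;m&=roi
ys,xs=np.nonzero(m);print(xs.min(),xs.max(),ys.min(),ys.max())
cs,h=cv2.findContours(m,cv2.RETR_CCOMP,cv2.CHAIN_APPROX_NONE)
for k,q in enumerate(cs):
    if cv2.contourArea(q)>500 and h[0][k][3]>=0:
        e=cv2.fitEllipse(q);print('hole',e);R=onz(c,*e[0],.006)
b=((hsv[...,2]<70)).astype(np.uint8);roi[:]=0;roi[155:200,252:275]=1;b&=roi
ys,xs=np.nonzero(b);print('fin',xs.min(),xs.max(),ys.min(),ys.max(),xs.mean(),ys.mean())
cv2.imwrite('pics/w3z.png',cv2.resize(f[150:270,220:310,::-1],None,fx=5,fy=5))
for x,y in((xs.mean(),ys.mean()),):
  for z in(.03,.052):print(z,onz(c,x,y,z))
print('ring',R)
d=pickle.load(open('c0.pkl','rb'));print(tri((c,*e[0]),(d['side'],290+284/5,320)))
E
```

```text
237 290 159 262
hole ((263.88092041015625, 237.71359252929688), (36.811851501464844, 40.207794189453125), 97.76907348632812)
fin 257 266 163 190 261.7509881422925 176.31225296442688
0.03 [ 0.45049246 -0.37015359  0.03      ]
0.052 [ 0.44699831 -0.36694599  0.052     ]
ring [ 0.53423089 -0.41201087  0.006     ]
(array([ 0.53656316, -0.41358638, -0.00056801]), [np.float64(2.4715459490842566e-06), np.float64(2.4715459491592245e-06)])
```

View pics/w3z.png

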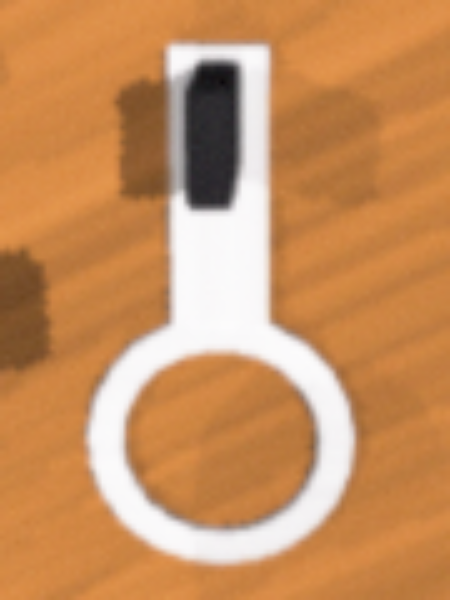

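The fin is at (.450,-.3695), marker yaw is about -0.467, and the jaws are aligned to within 0.01 rad. Ring height from the two views is about 0, so it is flat on the counter. Descending.

step_arm([
  [[-0.3,-1.1,-5],0,0],
  [[-0.6,-2.2,-11],0,0],
  [[-0.6,-2.2,-16],0,0],
  [[-0.6,-2.2,-20],0,0],
  [[-0.6,-2.2,-20],0,0],
])

```text
clock: 11.68
tcp_pos: [0.4485, -0.3656, 0.0682]
orientation: [-0.001, 0.229, 0.973, 0.001]
wrist_force: [0.2, -0.2, -0.2]
finger_gap: 0.0852
```

```bash
python3 - <<'E'
from h import *
s=env.get_state();o=s['orientation'];print(s['tcp_pos'],2*np.arctan2(o[2],o[1])-np.pi/2,o)
cam('wrist','w4.png')
E
```

```text
[ 0.44851115 -0.36555657  0.06821427] 1.108920833722577 [-7.84504115e-04  2.28890257e-01  9.73451253e-01  1.13726264e-03]
```

View pics/w4.png

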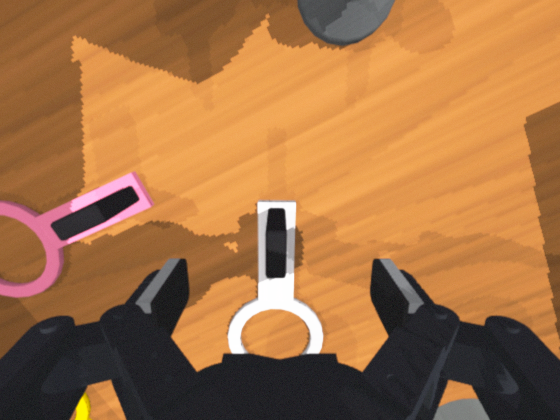

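The fin is centred between the fingers at (276,243). Going down and closing.

step_arm([
  [[0.15,-0.4,-2.5],0,0],
  [[0.15,-0.4,-4.8],0,0],
  [[0.15,-0.4,-5],0,0],
  [[0.15,-0.4,-5],0,0],
  [[0.15,-0.4,-5],0,80],
], newtons=60)

```text
clock: 12.35
tcp_pos: [0.4524, -0.3721, 0.0225]
orientation: [0.002, 0.229, 0.973, -0.001]
wrist_force: [-0.3, 0.2, -0.5]
finger_gap: 0.07
```

step_arm([
  [[0,0,0],0,160],
  [[0,0,0],0,255],
  [[0,0,0],0,255],
  [[0,0,0],0,255],
  [[0,0,0],0,255],
], newtons=60)

```text
clock: 12.98
tcp_pos: [0.4526, -0.3723, 0.0228]
orientation: [0.003, 0.229, 0.973, -0.001]
wrist_force: [-0.4, 1.0, 3.7]
finger_gap: 0.0111
```

step_arm([
  [[0,0,1],0,255],
  [[0,0,3],0,255],
  [[0,0,8],0,255],
  [[0,0,14],0,255],
  [[0,0,20],0,255],
])

```text
clock: 13.6
tcp_pos: [0.4521, -0.3718, 0.2248]
orientation: [0.002, 0.229, 0.973, -0.001]
wrist_force: [0.3, -0.7, -0.3]
finger_gap: 0.0114
```

step_arm([
  [[0,0,5],0,255],
  [[0,0,7],0,255],
  [[0,0,7],0,255],
])

```text
clock: 13.98
tcp_pos: [0.4527, -0.3724, 0.2969]
orientation: [0.004, 0.229, 0.973, -0.002]
wrist_force: [0.1, -0.9, -1.2]
finger_gap: 0.0109
```

```bash
python3 - <<'E'
from h import *
import pickle
s=env.get_state();o=s['orientation'];print(s['tcp_pos'],2*np.arctan2(o[2],o[1])-np.pi/2,o,s['wrist_force'])
pickle.dump([cam('wrist','w5.png'),cam('side','s5.png'),cam('scene','c5.png')],open('c5.pkl','wb'))
E
```

```text
[ 0.4526515  -0.37240707  0.29691434] 1.1089731977014354 [ 0.00383758  0.22886283  0.97344901 -0.00202598] [ 0.13566007 -0.88135781 -1.23638182]
```

View pics/w5.png

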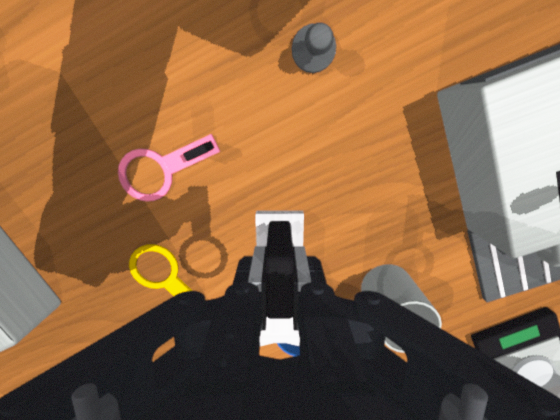

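View pics/s5.png

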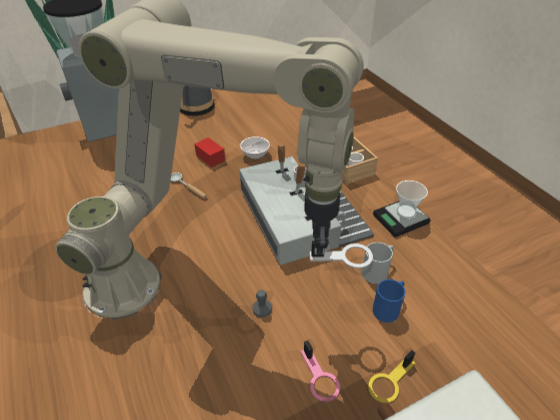

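View pics/c5.png

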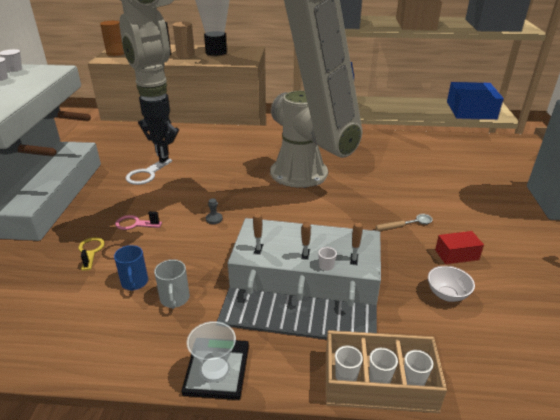

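The marker is held, with its ring at (357,256) in the side view and (141,175) in the scene view. I'll triangulate the held ring and the leaning mid handle.

```bash
python3 - <<'E'
import pickle,cv2
from h import *
w,s,c=pickle.load(open('c5.pkl','rb'))
def ring(cc,x0,y0,x1,y1):
    f=cc['frame'];hsv=cv2.cvtColor(f,cv2.COLOR_RGB2HSV)
    m=((hsv[...,1]<60)&(hsv[...,2]>165)).astype(np.uint8);r=np.zeros_like(m);r[y0:y1,x0:x1]=1;m&=r
    cs,h=cv2.findContours(m,cv2.RETR_CCOMP,cv2.CHAIN_APPROX_NONE)
    for k,q in enumerate(cs):
        if h[0][k][3]>=0 and len(q)>20: e=cv2.fitEllipse(q);print(e);return e[0]
a=ring(s,310,235,380,275);b=ring(c,118,155,180,190)
if a and b:
    p,e=tri((s,*a),(c,*b));print(p,e,np.linalg.norm(p[:2]-[.4525,-.3724]),np.arctan2(p[1]+.3724,p[0]-.4525))
A=cv2.resize(s['frame'][135:215,260:340,::-1],None,fx=5,fy=5,interpolation=cv2.INTER_CUBIC)
B=cv2.resize(c['frame'][205:285,265:345,::-1],None,fx=5,fy=5,interpolation=cv2.INTER_CUBIC)
cv2.imwrite('pics/m5.png',np.hstack([A,B]))
cv2.imwrite('pics/r5.png',np.hstack([cv2.resize(s['frame'][225:285,300:380,::-1],None,fx=5,fy=5),cv2.resize(c['frame'][145:205,105:185,::-1],None,fx=5,fy=5)]))
E
```

```text
((356.5955505371094, 254.87741088867188), (17.684690475463867, 24.035053253173828), 104.0731430053711)
((139.69964599609375, 175.49696350097656), (10.777844429016113, 21.835479736328125), 81.2404556274414)
[ 0.53451382 -0.41267404  0.27546681] [np.float64(0.00025314730525877253), np.float64(0.0002531473052585133)] 0.09136883764492457 -0.4564733562750214
```

View pics/m5.png

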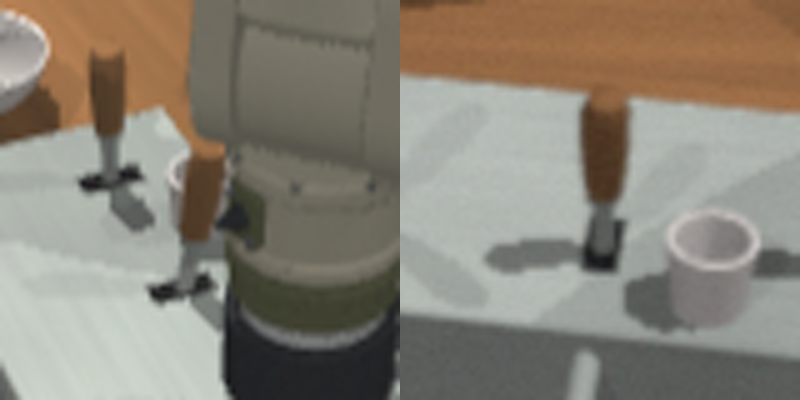

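View pics/r5.png

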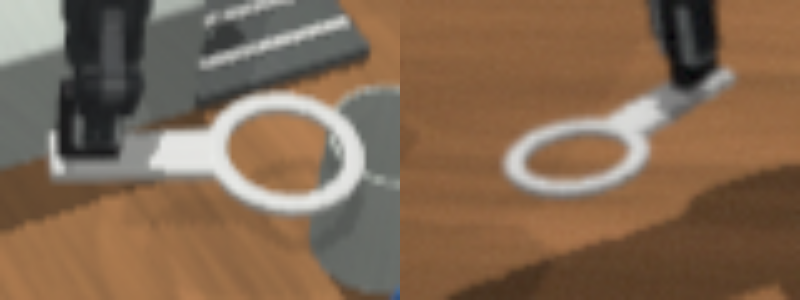

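```bash
python3 - <<'E'
import pickle
from h import *
w,s,c=pickle.load(open('c5.pkl','rb'))
p,e=tri((s,301.4,164.8),(c,306.4,223.8));print(p,e)
p=p-[.6164,.0415,.085];print('lean',np.arctan2(p[:2]@[.996,-.0886],p[2]))
E
```

```text
[0.63230816 0.0407131  0.21026722] [np.float64(0.0016819068789061013), np.float64(0.001681906878905996)]
lean 0.12636544055975268
```

The handle leans away by about 0.126 rad. Its top is at (.632,.041) and its foot at (.616,.0415). Carrying the ring there with a turn of about +0.37.

step_arm([
  [[0.5,5,0],0.08,255],
  [[2,11,0],0.16,255],
  [[3.5,17,0],0.24,255],
  [[5,23,0],0.32,255],
  [[6.5,29,0],0.37,255],
])

```text
clock: 14.75
tcp_pos: [0.5159, -0.0792, 0.2913]
orientation: [-0.0, 0.045, 0.999, 0.0]
wrist_force: [0.6, 0.0, 0.3]
finger_gap: 0.0114
```

```bash
python3 - <<'E'
from h import *
s=env.get_state();o=s['orientation'];p=s['tcp_pos'];print(p,2*np.arctan2(o[2],o[1])-np.pi/2,(np.array([.5415,.048])-p[:2])*100)
E
```

```text
[ 0.51594877 -0.0791942   0.29131044] 1.4804564747321862 [ 2.55512255 12.71942048]
```

step_arm([
  [[1,5,0.3],0,255],
  [[2,9,0.3],0,255],
  [[2.5,12,0.3],0,255],
  [[2.55,12.7,0.3],0,255],
  [[2.55,12.7,0.3],0,255],
])

```text
clock: 15.38
tcp_pos: [0.5408, 0.0479, 0.2931]
orientation: [-0.002, 0.045, 0.999, 0.0]
wrist_force: [0.3, 0.1, -0.6]
finger_gap: 0.0114
```

step_arm([
  [[0,0,0],0,255],
  [[0,0,0],0,255],
])

```text
clock: 15.62
tcp_pos: [0.5407, 0.0469, 0.2929]
orientation: [-0.002, 0.046, 0.999, 0.0]
wrist_force: [0.1, -0.9, -1.2]
finger_gap: 0.0111
```

```bash
python3 - <<'E'
from h import *
import pickle
st=env.get_state();o=st['orientation'];p=st['tcp_pos'];print(p,2*np.arctan2(o[2],o[1])-np.pi/2,(np.array([.5415,.048])-p[:2])*100)
s=cam('side');c=cam('scene');pickle.dump((s,c),open('c6.pkl','wb'))
A=cv2.resize(s['frame'][110:210,250:350,::-1],None,fx=4,fy=4,interpolation=cv2.INTER_CUBIC)
B=cv2.resize(c['frame'][170:270,255:355,::-1],None,fx=4,fy=4,interpolation=cv2.INTER_CUBIC)
cv2.imwrite('pics/m6.png',np.hstack([A,B]))
E
```

```text
[0.54068813 0.04685178 0.29289206] 1.4796331761221047 [0.08118732 0.11482212]
```

View pics/m6.png

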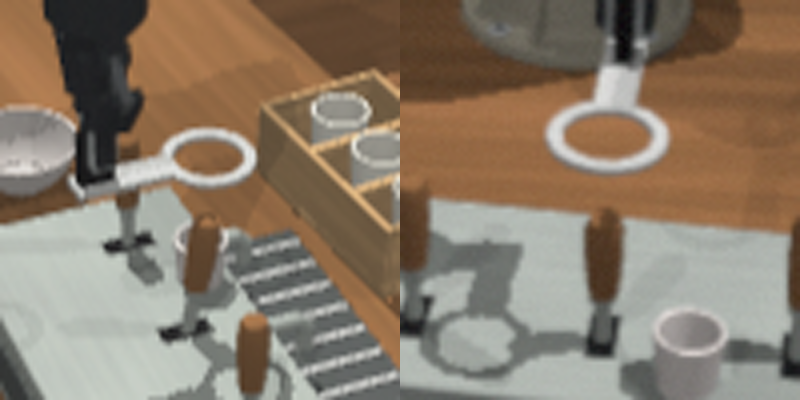

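```bash
python3 - <<'E'
from h import *
import pickle
s,c=pickle.load(open('c6.pkl','rb'))
p,e=tri((s,250+209/4,110+157/4),(c,255+207/4,170+137/4));print('ring',p,e)
p,e=tri((s,250+206/4,110+220/4),(c,255+204/4,170+214/4));print('top',p,e)
E
```

```text
ring [0.63345314 0.03971123 0.27097497] [np.float64(0.001372710464302982), np.float64(0.0013727104643029748)]
top [0.63183605 0.03950797 0.21062328] [np.float64(0.0018975095893856736), np.float64(0.0018975095893859226)]
```

The ring centre is within 2 mm of the grip's top. Descending along the lean.

step_arm([
  [[0,0,-2.5],0,255],
  [[0,0,-5],0,255],
  [[-0.2,0,-7],0,255],
  [[-0.4,0.05,-9],0,255],
  [[-0.4,0.05,-9],0,255],
])

```text
clock: 16.35
tcp_pos: [0.5356, 0.0473, 0.2018]
orientation: [-0.003, 0.046, 0.999, 0.0]
wrist_force: [-0.6, -0.0, -0.4]
finger_gap: 0.0108
```

```bash
python3 - <<'E'
from h import *
import pickle
s=cam('side');c=cam('scene')
A=cv2.resize(s['frame'][110:210,250:350,::-1],None,fx=4,fy=4,interpolation=cv2.INTER_CUBIC)
B=cv2.resize(c['frame'][190:290,255:355,::-1],None,fx=4,fy=4,interpolation=cv2.INTER_CUBIC)
cv2.imwrite('pics/m7.png',np.hstack([A,B]))
E
```

```text
(no output)
```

View pics/m7.png

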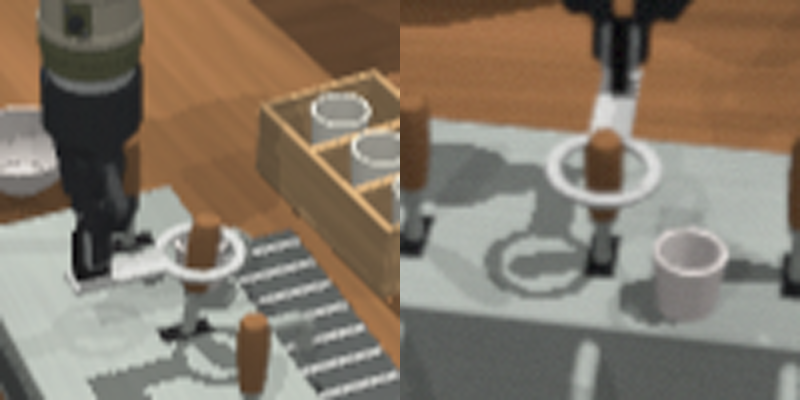

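The ring is round the grip and nothing is touching. Lowering on to the deck.

step_arm([
  [[-0.2,0,-2],0,255],
  [[-0.4,0,-4],0,255],
  [[-0.6,0,-6],0,255],
  [[-0.7,0,-6.9],0,255],
  [[-0.7,0,-7.2],0,255],
])

```text
clock: 17.08
tcp_pos: [0.5305, 0.0472, 0.1322]
orientation: [-0.001, 0.046, 0.999, 0.0]
wrist_force: [-0.4, 0.4, -0.4]
finger_gap: 0.0108
```

step_arm([
  [[0,0,-0.2],0,255],
  [[0,0,-0.3],0,255],
  [[0,0,-0.3],0,255],
])

```text
clock: 17.45
tcp_pos: [0.5308, 0.0472, 0.1296]
orientation: [-0.001, 0.046, 0.999, 0.0]
wrist_force: [0.1, -0.2, -0.6]
finger_gap: 0.0107
```

step_arm([
  [[0,0,-0.3],0,255],
  [[0,0,-0.4],0,255],
  [[0,0,-0.5],0,255],
  [[0,0,-0.5],0,255],
])

```text
clock: 17.95
tcp_pos: [0.5306, 0.0472, 0.1244]
orientation: [-0.001, 0.046, 0.999, 0.0]
wrist_force: [-0.2, 0.6, -0.2]
finger_gap: 0.011
```

step_arm([
  [[0,0,-0.15],0,255],
  [[0,0,-0.2],0,255],
  [[0,0,-0.2],0,255],
])

```text
clock: 18.32
tcp_pos: [0.5307, 0.0472, 0.1228]
orientation: [-0.0, 0.046, 0.999, 0.0]
wrist_force: [-2.7, 0.2, 3.7]
finger_gap: 0.0112
```

Contact with the deck at 3.7 N, at the expected height. Opening part way (there is plenty of clearance), then looking.

step_arm([
  [[0,0,0],0,200],
  [[0,0,0],0,130],
  [[0,0,0],0,100],
  [[0,0,0],0,80],
  [[0,0,0],0,80],
], newtons=20)

```text
clock: 18.95
tcp_pos: [0.5307, 0.0472, 0.1228]
orientation: [-0.0, 0.046, 0.999, 0.0]
wrist_force: [-0.1, 0.1, 0.8]
finger_gap: 0.0585
```

step_arm([
  [[0,0,2],0,80],
  [[-0.5,0,5],0,80],
  [[-3,0,10],0,80],
  [[-6,0,14],0,80],
  [[-10,0,15],0,80],
])

```text
clock: 19.58
tcp_pos: [0.4316, 0.0471, 0.2756]
orientation: [0.002, 0.046, 0.999, 0.0]
wrist_force: [0.2, 0.4, -0.7]
finger_gap: 0.0589
```

```bash
python3 - <<'E'
from h import *
import pickle
print(env.get_state()['tcp_pos'])
s=cam('side','s8.png');c=cam('scene');w=cam('wrist','w8.png');pickle.dump((s,c,w),open('c8.pkl','wb'))
A=cv2.resize(s['frame'][125:225,250:350,::-1],None,fx=4,fy=4,interpolation=cv2.INTER_CUBIC)
B=cv2.resize(c['frame'][200:300,255:355,::-1],None,fx=4,fy=4,interpolation=cv2.INTER_CUBIC)
cv2.imwrite('pics/m8.png',np.hstack([A,B]))
E
```

```text
[0.43163394 0.04706987 0.27558498]
```

View pics/m8.png

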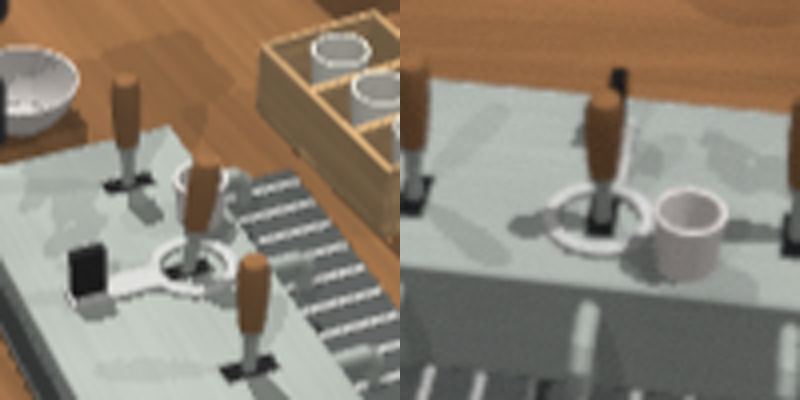

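View pics/w8.png

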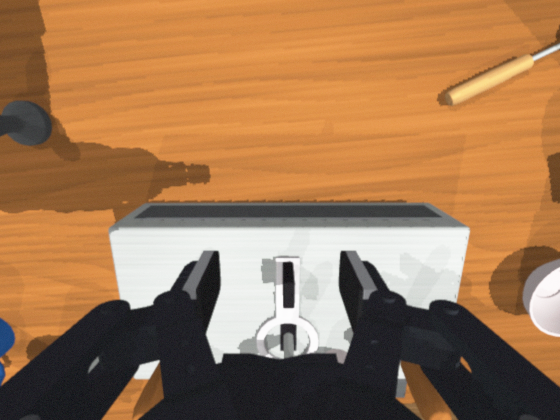

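The ring lies on the deck round the middle handle: side crop ring at (194,266), slot at (187,270), scene crop ring at (599,219). One numeric check before handing in.

```bash
python3 - <<'E'
from h import *
import pickle
s,c,w=pickle.load(open('c8.pkl','rb'))
p,e=tri((s,250+194/4,125+266/4),(c,255+199/4,200+219/4));print('ring',p,e,np.hypot(*(p[:2]-[.6164,.0415])))
p,e=tri((s,250+206/4,125+157/4),(c,255+206/4,200+97/4));print('top',p,e)
p=p-[.6164,.0415,.085];print('lean',np.arctan2(p[:2]@[.996,-.0886],p[2]))
for n,a,b,f in(('L',(126,78),None,(.6276,.1719)),('R',(254,261),None,(.6045,-.0875))):
    o,d=ray(s,250+a[0]/4,125+a[1]/4);N=np.array([.0886,.996,0]);q=o+d*((np.array([*f,0])-o)@N)/(d@N)
    print(n,q,((q[:2]-f)@[.996,-.0886])/(q[2]-.085))
fin=onz(w,289,270,.152);rc=onz(w,287,341,.106);print('wrist ring',rc)
d0=pickle.load(open('c0.pkl','rb'))
cv2.imwrite('pics/diff.png',cv2.absdiff(s['frame'],d0['side']['frame'])*2)
print(env.get_state()['wrist_force'])
E
```

```text
ring [0.62365592 0.0399637  0.10102371] [np.float64(0.0015531608634725476), np.float64(0.0015531608634724934)] 0.00741677448783675
top [0.63379343 0.04160379 0.21064542] [np.float64(0.0008723124442486108), np.float64(0.0008723124442487149)]
lean 0.13694322759340558
L [0.62792517 0.17187107 0.20916881] 0.0026289602081034035
R [ 0.60521953 -0.08756401  0.20768455] 0.005887621027408117
wrist ring [0.6203431  0.03904183 0.106     ]
[ 0.43926654 -0.0618479   0.7706128 ]
```

View pics/diff.png

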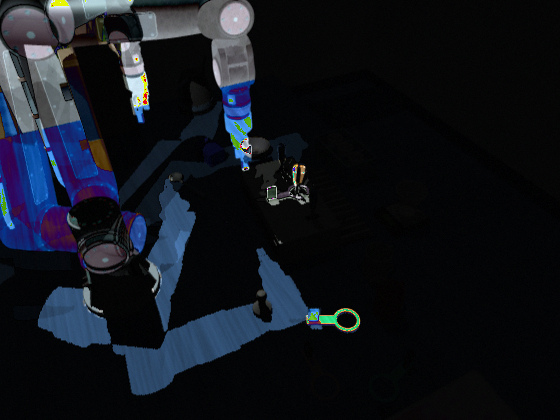

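The difference picture shows changes only at the arm and its shadows, the marker's old and new places at (335,320) and (290,195), and the mid handle. The bystanders have not moved. Handing in.

```bash
python3 -c "
from workcell import env
print(env.hand_in())"
```

```text
the job is handed in; nothing more can be done
None
```

The middle handle is the loose one. I left it leaning away at its far stop, put the marker's ring down over it, and handed the job in at about 20 s of the 72 s allowed. The hand-in reports no verdict.

- **Finding the loose handle:** The left handle stood firm at 8.7 N with hardly any travel. The middle one moved towards the robot to about -0.10 rad under roughly 1 N. I then pushed it away until it met its stop at about 7 N. I did not rock the right handle, since only one is loose.
- **Marker:** I chose the silver one with the black fin rather than the pink or yellow one. I lowered its ring along the lean of the handle, felt the deck at 3.7 N and let go.
- **Last checks:**
  - The middle handle leans away by about 0.13 rad (0.126 in one measurement, 0.137 in another).
  - The other two handles lean less than 0.01 rad.
  - The ring centre is about 5–8 mm from the foot. The two-view and wrist-camera positions differ by about 3 mm.
  - The marker looks flat on the deck in the pictures, with the ring at z of about 0.101 m; I did not measure its tilt separately.
  - The before-and-after side view shows no bystander moved.
  - The gripper was clear of everything.

No check failed.

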